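Clamp a stake with the click wrench

ROBOT

A 6-joint arm with a two-finger parallel gripper is mounted at the origin on the work surface. World frame = base frame: x ahead of the robot, y to its left, z up, the work surface at z = 0. Lengths are in m, angles in degrees, forces in N, time in s.
With the tool pointing down it reaches from about 0.4 to 0.825 m from the base axis. Payload 7 kg.
Tool frame: the origin (TCP) lies at the very end of the fingers, on their centre line; the grasp point (between the pads) lies 19 mm behind it; z points along the fingers, y is the line along which they close (so a half turn about z gives the same grasp; the last joint's range is limited). The gripper opens to 88 mm and grips with 3 to 60 N. Pads are 19 mm wide; open, the fingers measure 130 mm over their backs; the gripper's body (78 mm by 193 mm) begins 47 mm behind the grasp point.
Start: joints at [88.184, 20.546, 0.682, 0, -70.136, -16.507], TCP at [0.212, 0.641, 0.227] pointing down, gripper open.
Joint ranges: [-176.03, 176.03], [-82.01, 121.73], [-58.28, 71.71], [-173.87, 95.51], [-174.79, -0.11], [-173.66, 173.66]. Speed limits (degrees/s): [136.94, 136.94, 172.46, 180, 180, 180].

INTERFACE

Orientations are given as [roll, pitch, yaw] about the fixed x, y, z axes, in that order (R = Rz(yaw) Ry(pitch) Rx(roll)).
In Python, from plant import ctrl gives the robot as it stands.
- The arm moves only by the tool carry_out, never from a script. Its argument "deltas" is a list that holds one entry, the list of rows, each a list of 5 numbers: the shift along the tool's x, y, z scaled (see below), then the turn about the tool's z scaled (see below), then the opening, from -1 (shut) to 1 (fully open). A call has 1 to 5 rows; each row is the pose to reach, as a shift and turn from the pose commanded when the call began, along the tool's axes at that moment, turning the shorter way round; what a row does not reach only later rows make up. The controller multiplies each number of a shift by 20 cm and each number of a turn by 2 pi rad. A row lasts 1/10 s, in which the tool goes at most 50 mm and 8.59 degrees, less where a joint would pass 70% of its speed; a pose out of reach is approached as far as the arm can. A call with a number of a shift or a turn outside -1 to 1 is refused whole. A call with a gripper value outside its range is refused whole. The fingers move at their own pace and stop on an object; the grip force is fixed at half the most. Time passes only in rows, so rows that repeat a pose let the fingers close. It gives the time, the measured TCP pose, the force, the opening and the grip force at its end, in the units of the state.
- ctrl.get_obs(): the state, without advancing time (a new reading comes with each control period).
- ctrl.snapshot(name): name is "scene" or "top" or "wrist"; returns a dict with "color" (400x640x3 uint8, red, green, blue), "camera_matrix" (3x3 intrinsics, pixels), "R" (3x3) and "t" (3): a world point X has camera coordinates R X + t. Camera axes: x right, y down, z forward; pixel columns grow to the right and rows downward; lengths in m; the calibration is good to about 2 mm. A picture is of the moment at which its call begins. There is no depth.
- ctrl.close_job(): hands the job in; it is judged then, once.
Trained networks look in a picture, given as the dict that the camera call returned (one of the last four; its "shot" number tells which), for a name from the list of things; names that differ only in an ending like _2 or _b are one class to them, and where a whole thing is asked for, a point or a joint stands for the part that bears it (a point fixed in the world has none). Each returns a list of dicts, best first, with "p" (0 to 1); they miss things now and then, are a little off and sometimes report something else, mostly with a low value. They report only what shows in the picture. A call takes as long as a camera call. They do not tell look-alikes from the thing itself.
- ctrl.search_frame(picture, name): "centre" ([column, row] in pixels, amid what is visible of it).
- ctrl.silhouettes(picture, name): "mask" (400x640 bool, what is visible of it) and "centre" ([column, row] in pixels, amid what is visible of it).
- ctrl.spot_point(picture, name): "centre" ([column, row] in pixels: a listed point, or the origin of a listed thing).
The state is a dict: "clock": time; "joint_pos": joint angles; "qvel": joint speeds; "tau": joint torques, N m; "tool_pos": TCP position; "orientation": TCP orientation; "force": force on the tool from outside, world axes, zero at the start; "moment": the same for the moment, N m; "opening": finger opening in m; "gripper_force": force on a finger pad.
Only numpy, scipy, OpenCV 4.12 (cv2) and the standard library are available. Lean on these libraries where they do the work, as an engineer would, in place of code of your own. Each camera call takes 0.05 s, during which the arm holds its last target. There are 200 camera calls.

TASK

Take the round-topped (domed) stake from the wooden rack and set it gently into the socket of the steel stake holder, shank down and fully home, then let go of it. Then push the handle of the torque wrench that sits on the holder's clamp screw, clockwise seen from above, until it breaks over with a click; stop at once, before the handle reaches the end of its free play, and let go. Leave the other stakes, the hammer and the jar alone.

Things in the scene. Friction and masses are not known exactly. Their poses are not given: they have to be found in the camera images.
- domed_grip (a point): Loose steel stake with a smooth domed top, about 0.2 kg, standing in the rack. Round shank, 16 mm diameter, 30 mm long, pointing down from a round body of 26 mm diameter, straight for 36 mm above its flat underside (the shoulder), then a 13 mm high dome. This point: on its axis, 25 mm above the shoulder, 55 mm above the shank's tip, the height to grip. z up along its axis.
- rack: Fixed wooden block 75 (x) x 210 (y) x 36 mm high with three holes in a row along its y, 65 mm apart, in which three stakes stand with shoulders on its top: domed, flat and pointed, all with the same shank and body; which is in which hole varies. Origin at the centre of its underside.
- socket (a point): Centre of the mouth of the round socket in the steel stake holder, in the plane of its flat top, 50 mm above the bench. Socket 18 mm in diameter, 34 mm deep, 2 mm chamfer. Fully home: the stake's shoulder lies on the holder's top, its grip point 25 mm above this point. Axes are the holder's; the clamp screw stands 72 mm from here in its -y direction.
- wrench_head (a point): Point on the vertical axis of the clamp screw, 34 mm above the holder's top, in the round wrench head (36 mm diameter, 24 mm high). x points along the neck to the handle. The wrench stays on the screw. Screw and wrench turn easily (about 2 N at the grip) for 0.3 to 0.65 rad clockwise from above, how far cannot be seen; then the screw is tight and stands still.
- wrench_pivot (a point): Where the handle pivots on the neck, 30 mm out from the screw's axis. With the screw tight the handle stays straight until 10 to 12 N at the grip, then breaks over (the click): it bends clockwise while the force falls steadily, halved at 0.1 rad, to under 3 N near the solid stop at 0.18 rad. It counts as clicked from 0.05 rad (6 mm at the grip), overtightened past 0.15 rad (19 mm).
- wrench_grip (a point): Middle of the black grip of the torque wrench, on its axis, 160 mm from the screw's axis, level with the wrench head. The grip is a level bar 24 mm in diameter reaching from 112 to 220 mm from the screw's axis, free all round. x points along the handle away from the screw. Let go, the bent handle springs straight again.
- flat_grip (a point): Bystander: the flat stake in the rack (38 mm wide, 10 mm thick disc on top of the body), the point 25 mm above its shoulder.
- pointed_grip (a point): Bystander: the pointed stake in the rack (33 mm high cone on top of the body), the point 25 mm above its shoulder.
- hammer: Bystander: small hammer lying flat on the bench. Origin under it.
- jar: Bystander: small glass jar, 48 mm in diameter, 50 mm high. Origin at the centre of its underside.
- domed: The domed stake as a whole; its origin is the tip of the shank.
- holder: The steel stake holder, fixed to the bench: 90 (x) x 135 (y) x 50 mm high; origin at the centre of its underside.
There are look-alikes about, which are no part of the job. What is shaped like the domed but purple or red is not meant. What is shaped like the holder but pink is not meant.

How it is judged:
By the outcome, as a careful person would: the job done as asked, in the order asked, and still so for the second after the job is handed in, with the robot touching nothing.
It also fails if it takes over 64 s, if anything falls off the work surface, if the arm or the gripper's body presses on something with over 40 N, if the wrist force passes 120 N, or if a joint passes its speed limit or range.

## Working session

There is one attempt and no reset: what is moved stays moved. The work goes in short steps, Python scripts to look and compute and a tool call to move; the robot and the scene stay as the last step left them, time stands still between calls to the robot, and variables do not carry over. Pictures are saved under pics/ and viewed, at most 10 in all, crops included, and the job is handed in when it is done.

Besides the shell and the picture viewer there is one more tool, called after "Emit:" as name(argument=value, ...) on one line, values as JSON. carry_out: Moves the arm, as the interface text tells. Its arguments: {"type":"object","properties":{"deltas":{"type":"array"}},"required":["deltas"]}

```bash
mkdir -p pics
cat > h.py <<'E'
import sys; sys.path.insert(0,'.')
import numpy as np, cv2
from plant import ctrl
def save(p,name,box=None,k=1):
    im=p["color"][:,:,::-1]
    if box: im=im[box[1]:box[3],box[0]:box[2]]
    cv2.imwrite(f'pics/{name}.png',cv2.resize(im,None,fx=k,fy=k,interpolation=cv2.INTER_CUBIC))
def ray(p,uv):
    K,R,t=map(np.array,(p["camera_matrix"],p["R"],p["t"]))
    return -R.T@t, R.T@np.linalg.solve(K,[uv[0],uv[1],1.])
def onz(p,uv,z):
    c,d=ray(p,uv); return c+d*(z-c[2])/d[2]
def proj(p,X):
    q=p["camera_matrix"]@(p["R"]@np.array(X)+p["t"]); return q[:2]/q[2]
E
python3 - <<'E'
from h import *
Z=dict(domed_grip=.061,flat_grip=.061,pointed_grip=.061,socket=.05,wrench_head=.084,wrench_pivot=.084,wrench_grip=.084,rack=0,jar=0,hammer=0,holder=0)
ims=[]
for n in("top","scene"):
    p=ctrl.snapshot(n); ims.append(p["color"])
    save(p,n)
    print(n,(-p["R"].T@p["t"]).round(3))
    for k,z in Z.items():
        print(k,[(round(d["p"],2),np.round(d["centre"]).tolist(),onz(p,d["centre"],z).round(3)[:2].tolist()) for d in ctrl.spot_point(p,k)[:4]])
o=ctrl.get_obs(); print(o["tool_pos"],o["orientation"],o["force"],o["opening"],o["clock"])
cv2.imwrite('pics/both.png',cv2.resize(np.vstack(ims)[:,:,::-1],None,fx=.75,fy=.75))
E
```

```text
top [ 0.437 -0.026  1.129]
domed_grip [(0.67, [232.0, 218.0], [0.484, 0.204]), (0.64, [242.0, 261.0], [0.382, 0.179]), (0.45, [269.0, 231.0], [0.45, 0.115])]
flat_grip [(0.65, [178.0, 214.0], [0.496, 0.332])]
pointed_grip [(0.65, [203.0, 220.0], [0.48, 0.272])]
socket [(0.79, [380.0, 253.0], [0.392, -0.147]), (0.6, [320.0, 181.0], [0.568, -0.009]), (0.58, [288.0, 278.0], [0.339, 0.071])]
wrench_head [(0.88, [352.0, 174.0], [0.579, -0.083])]
wrench_pivot [(0.84, [363.0, 164.0], [0.602, -0.111])]
wrench_grip [(0.69, [403.0, 130.0], [0.681, -0.207])]
rack [(0.91, [210.0, 218.0], [0.487, 0.273])]
jar [(0.84, [456.0, 143.0], [0.665, -0.355]), (0.34, [209.0, 218.0], [0.488, 0.274])]
hammer [(0.68, [287.0, 118.0], [0.738, 0.074])]
holder [(0.9, [310.0, 274.0], [0.343, 0.022]), (0.89, [392.0, 253.0], [0.389, -0.183]), (0.87, [332.0, 180.0], [0.577, -0.037])]
scene [ 0.872 -0.594  0.609]
domed_grip [(0.56, [302.0, 167.0], [0.455, 0.093]), (0.49, [293.0, 147.0], [0.382, 0.169]), (0.45, [334.0, 152.0], [0.494, 0.205])]
flat_grip [(0.46, [356.0, 131.0], [0.498, 0.345]), (0.28, [331.0, 167.0], [0.522, 0.131])]
pointed_grip [(0.74, [346.0, 143.0], [0.502, 0.265])]
socket [(0.88, [224.0, 215.0], [0.392, -0.145]), (0.63, [261.0, 167.0], [0.349, 0.054])]
wrench_head [(0.61, [311.0, 214.0], [0.581, -0.079])]
wrench_pivot [(0.7, [309.0, 223.0], [0.592, -0.107])]
wrench_grip [(0.61, [320.0, 273.0], [0.675, -0.212])]
rack [(0.59, [344.0, 158.0], [0.495, 0.28])]
jar [(0.82, [275.0, 356.0], [0.663, -0.348]), (0.64, [341.0, 145.0], [0.453, 0.344])]
hammer [(0.89, [399.0, 226.0], [0.742, 0.073]), (0.65, [356.0, 134.0], [0.464, 0.436])]
holder [(0.96, [222.0, 243.0], [0.406, -0.184]), (0.62, [252.0, 190.0], [0.346, 0.011])]
[0.21221781 0.64075471 0.22658017] [-1.79998305e+02  2.09634366e-03 -1.83254438e+01] [ 0.23895308 -0.31872151 -0.46154067] 0.08756891907816576 1.2
```

View pics/both.png

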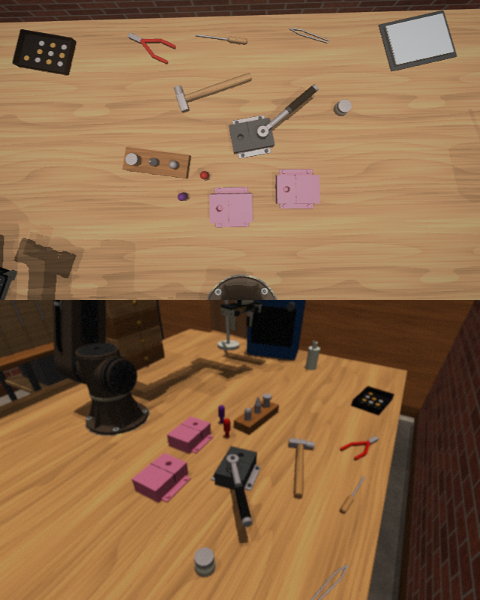

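Top picture (shown at 0.75 scale): grey stakes in the rack at full-scale px (178,214) flat, (203,220) pointed and (232,218) domed. The dark holder with the wrench is at (332,180). The pink holders at (310,274) and (392,253) are look-alikes.

Domed candidates are (232,218) grey in the rack, (242,261) purple and (269,231) red. The grey one in the rack fits, and I'll confirm it in one crop.

```bash
cat >> h.py <<'E'
def go(pos,yaw):
    "numbers (scaled) from present measured pose to TCP pos/yaw, tool down"
    o=ctrl.get_obs(); p=np.array(o["tool_pos"]); a=np.radians(o["orientation"][2])
    d=np.array(pos)-p
    t=-((yaw-o["orientation"][2]+180)%360-180)
    x=[np.cos(a),np.sin(a)];y=[np.sin(a),-np.cos(a)]
    s=np.array([d[:2]@x,d[:2]@y,-d[2]])/.2
    print('rows',s.round(4),'turn',round(t/360,4),'| mm',round(np.linalg.norm(d)*1000,1),'deg',round(t,1),'pose',p.round(4),np.round(o["orientation"],2),'F',np.round(o["force"],1),'t',o["clock"])
E
python3 - <<'E'
import cv2,numpy as np
a=cv2.imread('pics/top.png')[185:285,150:310];b=cv2.imread('pics/scene.png')[105:205,250:410]
cv2.imwrite('pics/crop.png',cv2.resize(np.vstack([a,b]),None,fx=3,fy=3,interpolation=cv2.INTER_CUBIC))
E
```

```text
(no output)
```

View pics/crop.png

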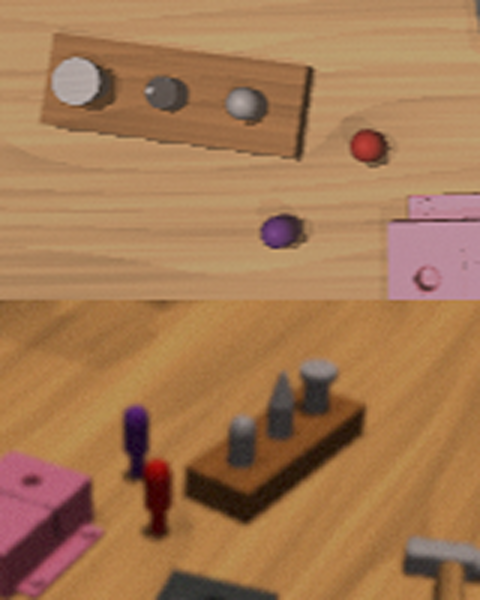

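Emit:
carry_out(deltas=[[[0.95,0.78,0,0.119,1],[0.95,0.78,0,0.119,1],[0.95,0.78,0,0.119,1],[0.95,0.78,0,0.119,1],[0.95,0.78,0,0.119,1]]])

```text
clock: 1.7
tool_pos: [0.3443, 0.431, 0.2268]
orientation: [-180.0, 0.0, -61.5]
force: [1.1, 1.8, 0.6]
opening: 0.0873
gripper_force: 0.0
```

```bash
python3 -c "
from h import *
go([.487,.204,.2],-95.4)"
```

```text
rows [ 1.3377 -0.0857  0.1342] turn 0.0941 | mm 269.4 deg 33.9 pose [0.3443 0.431  0.2268] [-1.7998e+02  1.0000e-02 -6.1510e+01] F [1.1 1.8 0.6] t 1.7
```

The crop shows the grey domed stake in the right-hand hole (crop px (245,103)), and purple and red look-alikes standing free on the bench. The grey one is the target. The rack's yaw is about −7.5°.

Emit:
carry_out(deltas=[[[0.95,-0.06,0.1,0.1,1],[0.95,-0.06,0.1,0.1,1],[0.95,-0.06,0.1,0.1,1],[0.95,-0.06,0.1,0.1,1],[0.95,-0.06,0.1,0.1,1]]])

```text
clock: 2.2
tool_pos: [0.4469, 0.2684, 0.2061]
orientation: [180.0, -0.1, -97.7]
force: [0.2, -0.0, -0.5]
opening: 0.0878
gripper_force: 0.0
```

```bash
python3 -c "
from h import *
go([.487,.204,.2],-97.5)
p=ctrl.snapshot('wrist'); save(p,'w1'); print(-p['R'].T@p['t'])
for k in('domed_grip','pointed_grip','flat_grip'):
  print(k,[(round(d['p'],2),np.round(d['centre']).tolist(),onz(p,d['centre'],.061).round(4)[:2].tolist()) for d in ctrl.spot_point(p,k)[:3]])
"
```

```text
rows [ 0.2922 -0.2418  0.0307] turn -0.0006 | mm 76.1 deg -0.2 pose [0.4469 0.2684 0.2061] [ 1.7997e+02 -6.0000e-02 -9.7710e+01] F [ 0.2 -0.  -0.5] t 2.2
[0.43614026 0.19206233 0.36312053]
domed_grip [(0.89, [283.0, 129.0], [0.4776, 0.2065]), (0.74, [377.0, 88.0], [0.38, 0.1803]), (0.72, [300.0, 22.0], [0.4455, 0.1138])]
pointed_grip [(0.94, [280.0, 187.0], [0.4913, 0.2665]), (0.6, [283.0, 128.0], [0.4775, 0.2059])]
flat_grip [(0.98, [283.0, 246.0], [0.5, 0.3349])]
```

View pics/w1.png

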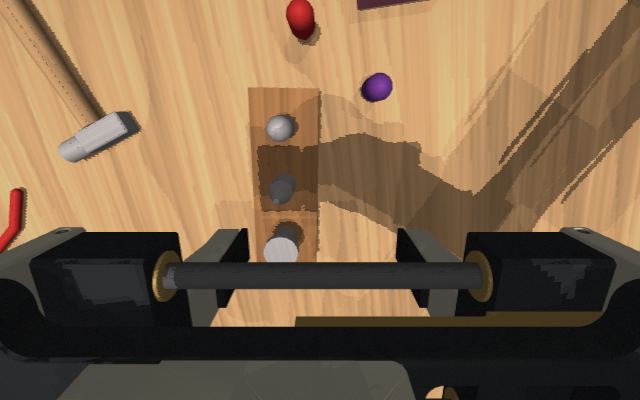

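The wrist view shows the domed stake at (281,128), pointed at (281,188) and flat at (281,250), with the rack square to the gripper. The domed stake is near (0.479, 0.206).

Emit:
carry_out(deltas=[[[0.286,-0.2,0.2,0,1],[0.286,-0.2,0.2,0,1],[0.286,-0.2,0.2,0,1],[0.286,-0.2,0.2,0,1],[0.286,-0.2,0.2,0,1]]])

```text
clock: 2.9
tool_pos: [0.4783, 0.212, 0.1672]
orientation: [-180.0, 0.1, -97.0]
force: [0.5, 0.4, 0.5]
opening: 0.0877
gripper_force: 0.0
```

```bash
python3 -c "
from h import *
p=ctrl.snapshot('wrist'); save(p,'w2'); print(-p['R'].T@p['t'])
for n in ('wrist','top','scene'):
  p=ctrl.snapshot(n)
  for k in('domed_grip','pointed_grip','flat_grip'):
    print(n,k,[(round(d['p'],2),np.round(d['centre']).tolist(),onz(p,d['centre'],.061).round(4)[:2].tolist()) for d in ctrl.spot_point(p,k)[:3]])
go([.479,.206,.045],-98)
"
```

```text
[0.46813912 0.13528162 0.32401978]
wrist domed_grip [(0.84, [422.0, 145.0], [0.3834, 0.178]), (0.74, [343.0, 72.0], [0.4474, 0.1092])]
wrist pointed_grip [(0.85, [316.0, 247.0], [0.4906, 0.2661])]
wrist flat_grip [(0.88, [316.0, 305.0], [0.4998, 0.3343])]
top domed_grip [(0.43, [245.0, 263.0], [0.3774, 0.173]), (0.43, [270.0, 233.0], [0.4453, 0.1117])]
top pointed_grip []
top flat_grip []
scene domed_grip [(0.67, [332.0, 153.0], [0.4937, 0.1971]), (0.59, [296.0, 147.0], [0.3888, 0.1734]), (0.58, [302.0, 168.0], [0.4559, 0.0913])]
scene pointed_grip [(0.66, [342.0, 141.0], [0.4879, 0.2695]), (0.49, [315.0, 233.0], [0.6055, -0.1061]), (0.46, [320.0, 208.0], [0.576, -0.0295])]
scene flat_grip [(0.62, [352.0, 134.0], [0.4942, 0.3242])]
rows [ 0.0219 -0.0066  0.6078] turn 0.0023 | mm 121.6 deg 0.8 pose [0.4782 0.2105 0.1666] [180.    -0.   -97.16] F [-0.4  0.1 -0.3] t 3.55
```

View pics/w2.png

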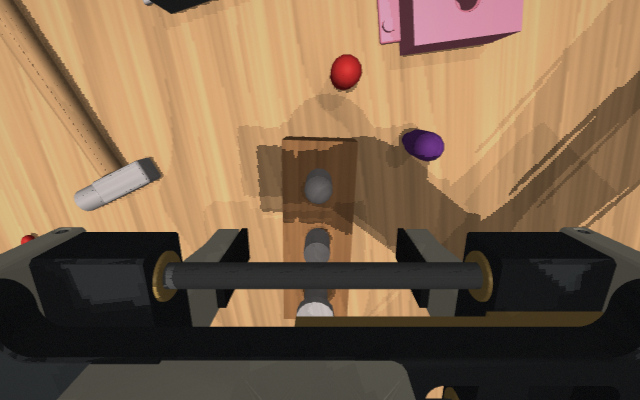

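Domed stake at (318,186), centred between the fingers ahead of them. I'll descend on (0.480, 0.2045).

Emit:
carry_out(deltas=[[[0.029,-0.012,0.0,0.002,1],[0.029,-0.012,0.15,0.002,1],[0.029,-0.012,0.3,0.002,1],[0.029,-0.012,0.4,0.002,1],[0.029,-0.012,0.4,0.002,1]]])

```text
clock: 4.05
tool_pos: [0.4784, 0.2028, 0.084]
orientation: [179.8, -0.2, -98.0]
force: [-0.3, -0.6, -0.8]
opening: 0.0875
gripper_force: 0.0
```

```bash
python3 -c "
from h import *
p=ctrl.snapshot('wrist'); save(p,'w3')
go([.480,.2045,.044],-98)
for z in (.061,.085): print(proj(p,[.48,.2045,z]),onz(p,[318,250],z))
"
```

```text
rows [-0.0051 -0.0022  0.2086] turn 0.0002 | mm 41.7 deg 0.1 pose [0.4794 0.2035 0.0857] [ 1.799e+02 -1.400e-01 -9.791e+01] F [0.  0.4 0.4] t 4.1
[319.23107201 231.48433368] [0.48277844 0.21791745 0.061     ]
[319.00064443 247.86968774] [0.48078378 0.20578961 0.085     ]
```

View pics/w3.png

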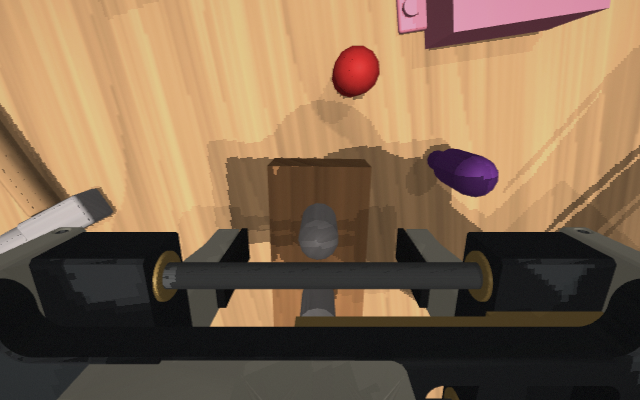

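The domed stake lies at (318,205–258), where I predicted it, and is centred. Next: descend and close.

Emit:
carry_out(deltas=[[[-0.004,-0.002,0.1,0,1],[-0.004,-0.002,0.207,0,1],[-0.004,-0.002,0.207,0,1],[-0.004,-0.002,0.207,0,-1],[-0.004,-0.002,0.207,0,-1]]])

```text
clock: 4.6
tool_pos: [0.4813, 0.2059, 0.0468]
orientation: [-179.9, 0.1, -97.9]
force: [-0.3, 0.4, 1.0]
opening: 0.0764
gripper_force: 0.0
```

Emit:
carry_out(deltas=[[[0,0,0,0,-1],[0,0,0,0,-1],[0,0,0,0,-1],[0,0,0,0,-1],[0,0,0,0,-1]]])

```text
clock: 5.1
tool_pos: [0.4804, 0.2052, 0.0452]
orientation: [-180.0, -0.0, -97.9]
force: [0.5, 0.3, -0.6]
opening: 0.0372
gripper_force: 0.0
```

Emit:
carry_out(deltas=[[[0,0,0,0,-1],[0,0,0,0,-1],[0,0,0,0,-1],[0,0,0,0,-1],[0,0,0,0,-1]]])

```text
clock: 5.6
tool_pos: [0.4805, 0.2052, 0.0452]
orientation: [-180.0, 0.0, -97.9]
force: [1.0, -0.6, -0.2]
opening: 0.0253
gripper_force: 30.0
```

Emit:
carry_out(deltas=[[[0,0,-0.05,0,-1],[0,0,-0.15,0,-1],[0,0,-0.25,0,-1],[0,0,-0.45,0,-1],[0,0,-0.55,0,-1]]])

```text
clock: 6.1
tool_pos: [0.481, 0.2055, 0.1586]
orientation: [-179.9, 0.1, -97.9]
force: [0.3, 0.6, -1.5]
opening: 0.0255
gripper_force: 30.0
```

```bash
python3 -c "
from h import *
o=ctrl.get_obs();print(o['opening'],o['gripper_force'])
for n in ('top','scene'):
  p=ctrl.snapshot(n)
  for k,z in(('socket',.05),('wrench_head',.084),('wrench_grip',.084),('wrench_pivot',.084)):
    print(n,k,[(round(d['p'],2),np.round(d['centre'],1).tolist(),onz(p,d['centre'],z).round(4)[:2].tolist()) for d in ctrl.spot_point(p,k)[:3]])
go([.568,-.009,.16],-82)
"
```

```text
0.025511997790656115 29.998462090152316
top socket [(0.78, [290.5, 278.6], [0.3372, 0.0665]), (0.7, [383.9, 251.3], [0.3968, -0.1569]), (0.64, [322.1, 183.2], [0.5633, -0.0134])]
top wrench_head [(0.82, [351.3, 173.8], [0.5799, -0.0827])]
top wrench_grip [(0.82, [398.7, 133.4], [0.6732, -0.197])]
top wrench_pivot [(0.83, [363.0, 167.6], [0.5939, -0.1105]), (0.61, [318.5, 181.9], [0.5626, -0.0055])]
scene socket [(0.97, [224.8, 220.1], [0.4043, -0.159]), (0.91, [258.1, 166.0], [0.3413, 0.0537]), (0.28, [356.4, 131.4], [0.4933, 0.3642])]
scene wrench_head [(0.57, [309.8, 213.3], [0.5776, -0.0781])]
scene wrench_grip [(0.8, [318.9, 274.3], [0.6746, -0.2148])]
scene wrench_pivot [(0.74, [310.2, 224.4], [0.5957, -0.1081])]
rows [ 0.9988 -0.5826 -0.0288] turn -0.0441 | mm 231.3 deg -15.9 pose [0.48   0.2049 0.1542] [ 1.7993e+02 -8.0000e-02 -9.7890e+01] F [ 0.2 -0.1 -1.4] t 6.6
```

Emit:
carry_out(deltas=[[[0.2,-0.15,0,-0.015,-1],[0.4,-0.3,0,-0.03,-1],[0.616,-0.469,-0.05,-0.044,-1],[0.616,-0.469,-0.05,-0.044,-1],[0.616,-0.469,-0.05,-0.044,-1]]])

```text
clock: 7.1
tool_pos: [0.5568, 0.0688, 0.1645]
orientation: [179.9, -0.0, -82.3]
force: [-0.3, -0.4, -2.3]
opening: 0.0251
gripper_force: 30.0
```

```bash
python3 -c "
from h import *
p=ctrl.snapshot('wrist'); save(p,'w4')
for k,z in(('socket',.05),('wrench_head',.084),('wrench_pivot',.084),('wrench_grip',.084)):
    print(k,[(round(d['p'],2),np.round(d['centre'],1).tolist(),onz(p,d['centre'],z).round(4)[:2].tolist()) for d in ctrl.spot_point(p,k)[:3]])
print(proj(p,[.565,-.011,.05]))
go([.565,-.011,.16],-82)
"
```

```text
socket [(0.93, [536.1, 212.5], [0.3429, 0.0625]), (0.84, [323.5, 107.2], [0.5652, -0.0084]), (0.39, [320.2, 3.6], [0.5788, -0.0881])]
wrench_head [(0.76, [323.5, 4.3], [0.5749, -0.0779])]
wrench_pivot []
wrench_grip []
[324.16120083 104.25184834]
rows [0.4143 0.0123 0.0247] turn 0.0001 | mm 83.0 deg 0.0 pose [0.5559 0.0714 0.1649] [179.98  -0.   -81.97] F [-0.3 -0.3 -2.3] t 7.35
```

View pics/w4.png

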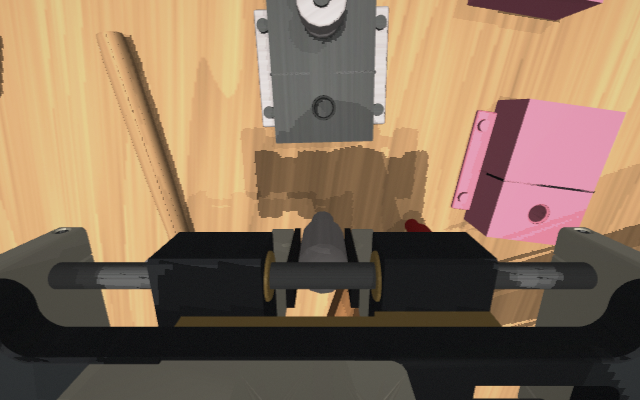

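The socket of the dark holder is at (323,107), and the held stake's shank tip is near (321,213). I'll go closer and compare the tip with the socket.

Emit:
carry_out(deltas=[[[0.1,0.005,0.1,0,-1],[0.2,0.01,0.2,0,-1],[0.25,0.01,0.26,0,-1],[0.25,0.01,0.26,0,-1],[0.25,0.01,0.26,0,-1]]])

```text
clock: 7.85
tool_pos: [0.5616, 0.0211, 0.1134]
orientation: [-180.0, -0.0, -82.0]
force: [0.2, -0.3, -0.8]
opening: 0.0255
gripper_force: 30.0
```

```bash
python3 -c "
from h import *
p=ctrl.snapshot('wrist'); save(p,'w5',(200,80,440,280),3)
print([(round(d['p'],2),np.round(d['centre'],1).tolist(),onz(p,d['centre'],.05).round(4)[:2].tolist()) for d in ctrl.spot_point(p,'socket')[:3]])
print('domed',[(round(d['p'],2),np.round(d['centre'],1).tolist()) for d in ctrl.spot_point(p,'domed')[:3]])
go([.565,-.0085,.08],-82)
o=ctrl.get_obs();t=np.array(o['tool_pos']);print('tip pred',proj(p,t-[0,0,.039]),'shoulder',proj(p,t-[0,0,.009]))
"
```

```text
[(0.96, [322.4, 173.2], [0.5648, -0.0075])]
domed [(0.84, [324.2, 219.5])]
rows [0.1502 0.0061 0.1706] turn 0.0 | mm 45.5 deg 0.0 pose [0.562  0.0214 0.1141] [-1.799e+02  1.000e-02 -8.199e+01] F [-0.1 -0.4 -1.6] t 8.0
tip pred [320.7428798  220.31056255] shoulder [320.5302937  238.22692039]
```

View pics/w5.png

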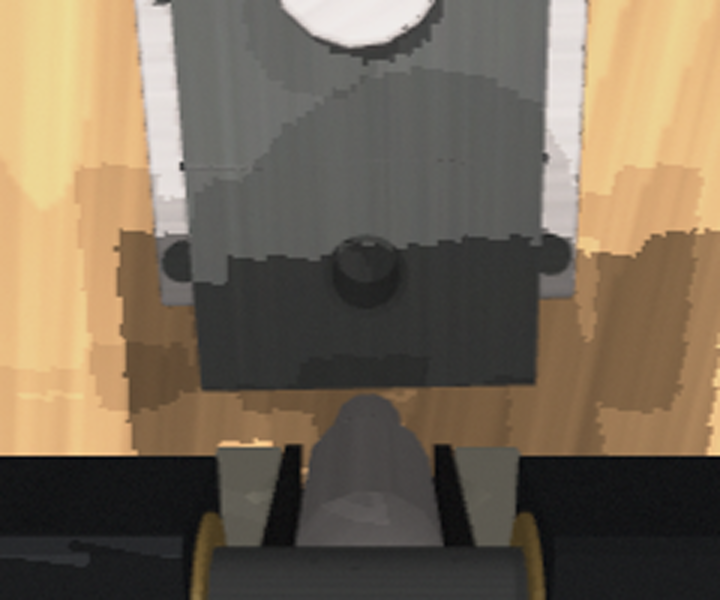

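The socket centre is at px (322,170.3), and the shank tip's disc is centred about (322.6,222). I'll work out the shift between them.

```bash
python3 -c "
from h import *
p=ctrl.snapshot('wrist')
o=ctrl.get_obs();t=np.array(o['tool_pos'])
c=onz(p,[322.6,222.2],t[2]-.039); s=onz(p,[322,170.3],.05)
# check tip ellipse: near edge & sides
a=np.linspace(0,2*np.pi,60);q=np.array([proj(p,c+[.008*np.cos(i),.008*np.sin(i),0]) for i in a]);print('disc box crop',((q.min(0)-[200,80])*3).round(),((q.max(0)-[200,80])*3).round())
q=np.array([proj(p,s+[.011*np.cos(i),.011*np.sin(i),0]) for i in a]);print('socket r11 box crop',((q.min(0)-[200,80])*3).round(),((q.max(0)-[200,80])*3).round())
print('tip',c,'sock',s,'tcp',t)
tg=t+s-c; tg[2]=.092; go(tg,-82); print(tg)
"
```

```text
disc box crop [335. 395.] [401. 457.]
socket r11 box crop [323. 228.] [409. 312.]
tip [0.56091335 0.02335069 0.07501431] sock [ 0.56593181 -0.00918965  0.05      ] tcp [0.56191235 0.02131027 0.11401431]
rows [ 0.1646 -0.0022  0.1101] turn 0.0 | mm 39.6 deg 0.0 pose [0.5619 0.0213 0.114 ] [-1.7991e+02  2.0000e-02 -8.2000e+01] F [-0.1 -0.  -1.1] t 8.05
[ 0.56693081 -0.01123007  0.092     ]
```

Emit:
carry_out(deltas=[[[0.08,-0.001,0.03,0,-1],[0.163,-0.001,0.06,0,-1],[0.163,-0.001,0.1,0,-1],[0.163,-0.001,0.1,0,-1],[0.163,-0.001,0.1,0,-1]]])

```text
clock: 8.55
tool_pos: [0.5661, -0.0118, 0.0931]
orientation: [180.0, -0.0, -82.0]
force: [0.1, -0.4, -1.7]
opening: 0.0256
gripper_force: 30.0
```

```bash
python3 -c "
from h import *
p=ctrl.snapshot('wrist'); save(p,'w6',(200,120,440,280),3)
go([.567,-.0112,.047],-82)
"
```

```text
rows [-0.0013 -0.0039  0.2318] turn -0.0001 | mm 46.4 deg -0.0 pose [ 0.5663 -0.0116  0.0934] [-1.7999e+02 -1.0000e-02 -8.2030e+01] F [ 0.4  0.  -1.4] t 8.6
```

View pics/w6.png

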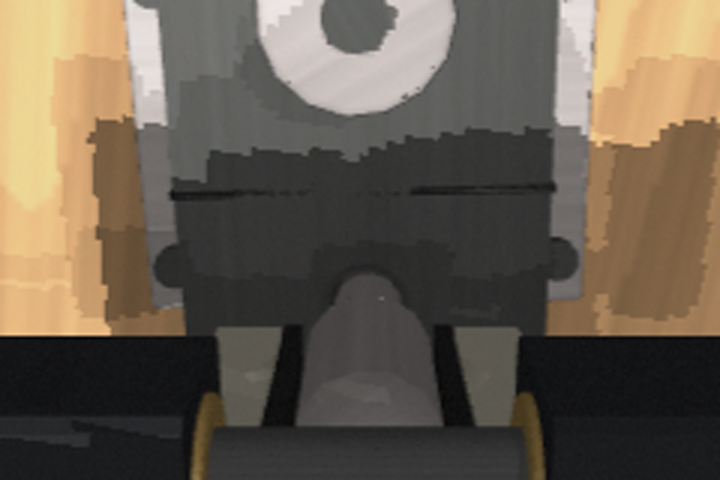

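The shank tip is centred over the socket: rim at crop px 328–410, shank 335–403. I'll descend in small steps and watch the force.

Emit:
carry_out(deltas=[[[-0.001,-0.002,0.02,0,-1],[-0.001,-0.002,0.035,0,-1],[-0.001,-0.002,0.05,0,-1],[-0.001,-0.002,0.06,0,-1],[-0.001,-0.002,0.06,0,-1]]])

```text
clock: 9.1
tool_pos: [0.5666, -0.0103, 0.081]
orientation: [-180.0, 0.1, -82.0]
force: [0.0, 4.6, -2.0]
opening: 0.0252
gripper_force: 30.0
```

Emit:
carry_out(deltas=[[[-0.004,0,0.02,0,-1],[-0.004,0,0.035,0,-1],[-0.004,0,0.05,0,-1],[-0.004,0,0.065,0,-1],[-0.004,0,0.065,0,-1]]])

```text
clock: 9.6
tool_pos: [0.5665, -0.01, 0.0677]
orientation: [-180.0, 0.0, -82.0]
force: [0.7, 6.3, -2.2]
opening: 0.0251
gripper_force: 30.0
```

Emit:
carry_out(deltas=[[[-0.004,0,0.01,0,-1],[-0.004,0,0.02,0,-1],[-0.004,0,0.03,0,-1],[-0.004,0,0.036,0,-1],[-0.004,0,0.036,0,-1]]])

```text
clock: 10.1
tool_pos: [0.5664, -0.0097, 0.0607]
orientation: [-180.0, 0.0, -82.0]
force: [0.5, 4.8, -3.2]
opening: 0.0258
gripper_force: 30.0
```

Emit:
carry_out(deltas=[[[-0.003,0,0.003,0,-1],[-0.003,0,0.006,0,-1],[-0.003,0,0.008,0,-1],[-0.003,0,0.01,0,-1],[-0.003,0,0.01,0,-1]]])

```text
clock: 10.6
tool_pos: [0.5662, -0.0095, 0.0592]
orientation: [-180.0, -0.0, -82.0]
force: [-0.5, 2.9, 2.7]
opening: 0.0256
gripper_force: 30.0
```

Fz has turned upward at the expected height, so the shoulder is seated. Releasing.

Emit:
carry_out(deltas=[[[0,0,0,0,0.2],[0,0,0,0,0.2],[0,0,0,0,0.2],[0,0,0,0,0.2],[0,0,0,0,0.2]]])

```text
clock: 11.1
tool_pos: [0.5661, -0.0094, 0.0589]
orientation: [180.0, -0.0, -82.0]
force: [0.7, 0.2, -0.8]
opening: 0.052
gripper_force: 0.0
```

Emit:
carry_out(deltas=[[[0,0,-0.03,0,0.2],[0,0,-0.1,0,0.2],[0,0,-0.25,0,0.2],[0,0,-0.45,0,0.2],[0,0,-0.55,0,0.2]]])

```text
clock: 11.6
tool_pos: [0.5675, -0.0092, 0.1728]
orientation: [-179.8, -0.0, -82.0]
force: [0.2, -0.0, 0.7]
opening: 0.0526
gripper_force: 0.0
```

```bash
python3 -c "
from h import *
for n in ('top','scene','wrist'):
  p=ctrl.snapshot(n)
  for k,z in(('domed_grip',.075),('wrench_head',.084),('wrench_pivot',.084),('wrench_grip',.084)):
    print(n,k,[(round(d['p'],2),np.round(d['centre'],1).tolist(),onz(p,d['centre'],z).round(4)[:2].tolist()) for d in ctrl.spot_point(p,k)[:4]])
  if n!='top': save(p,'s_'+n)
o=ctrl.get_obs();print(o['opening'],o['joint_pos']);go([.66,-.17,.2],-82)
a=cv2.imread('pics/s_scene.png')[150:350,200:440];b=cv2.imread('pics/s_wrist.png')
cv2.imwrite('pics/s.png',np.hstack([cv2.resize(a,(480,400)),cv2.resize(b,(320,200))[[*range(200)]*2]]))
"
```

```text
top domed_grip [(0.57, [240.6, 263.6], [0.3763, 0.1803]), (0.47, [271.9, 230.1], [0.4525, 0.1063])]
top wrench_head [(0.94, [347.3, 173.3], [0.5813, -0.0734])]
top wrench_pivot [(0.69, [363.5, 169.7], [0.5889, -0.1115])]
top wrench_grip [(0.68, [401.3, 129.3], [0.6829, -0.2035]), (0.25, [332.4, 180.0], [0.5663, -0.0381])]
scene domed_grip [(0.73, [293.8, 148.2], [0.3987, 0.1456]), (0.73, [302.2, 169.2], [0.4711, 0.0691]), (0.46, [324.9, 197.8], [0.5761, -0.0049])]
scene wrench_head [(0.6, [310.6, 214.4], [0.5809, -0.0804])]
scene wrench_pivot [(0.74, [310.8, 219.0], [0.5885, -0.093]), (0.6, [319.8, 215.1], [0.5992, -0.0726])]
scene wrench_grip [(0.91, [320.0, 273.6], [0.6756, -0.2124])]
wrist domed_grip [(0.69, [323.2, 196.7], [0.5642, -0.0104])]
wrist wrench_head [(0.68, [320.1, 115.8], [0.5764, -0.0797])]
wrist wrench_pivot [(0.6, [302.7, 82.3], [0.5931, -0.1026])]
wrist wrench_grip []
0.052793663856496253 [ 1.88579057e+01  1.29826394e+01 -1.79416716e+01  9.39685160e-04
 -5.90995599e+01 -1.09006488e+01]
rows [ 0.8606 -0.3538 -0.1563] turn -0.0001 | mm 188.7 deg -0.0 pose [ 0.5661 -0.0093  0.1687] [ 1.7998e+02 -1.0000e-02 -8.2040e+01] F [-0.8 -0.9  0.1] t 12.35
```

View pics/s.png

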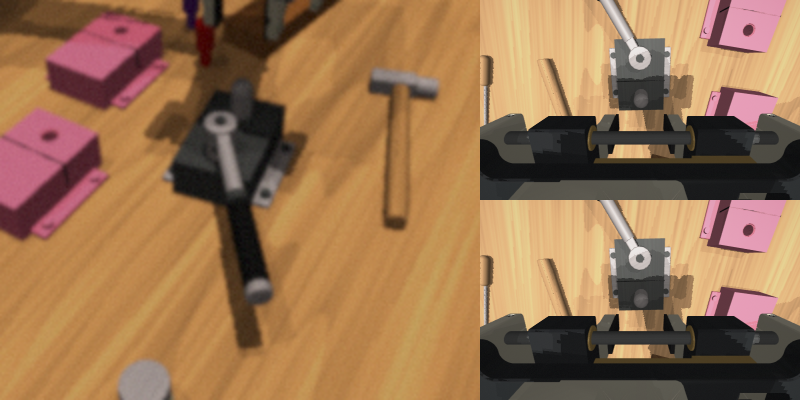

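Stake standing upright in the dark holder, dome at scene-crop (242,85); the wrist view also shows it at (323,197). The wrench points to about −51.5° with the screw near (0.577,−0.080). I'll go behind the grip on its counter-clockwise side with the fingers shut.

Emit:
carry_out(deltas=[[[0.94,-0.59,-0.05,0.118,-1],[0.94,-0.59,-0.05,0.118,-1],[0.94,-0.59,-0.05,0.118,-1],[0.94,-0.59,-0.05,0.118,-1],[0.94,-0.59,-0.05,0.118,-1]]])

```text
clock: 12.85
tool_pos: [0.7107, -0.1826, 0.178]
orientation: [180.0, -0.1, -125.0]
force: [-0.5, 0.4, -0.3]
opening: 0.0183
gripper_force: 0.0
```

```bash
python3 -c "
from h import *
for n in ('wrist','top','scene'):
  p=ctrl.snapshot(n)
  for k,z in(('wrench_head',.084),('wrench_pivot',.084),('wrench_grip',.084)):
    print(n,k,[(round(d['p'],2),np.round(d['centre'],1).tolist(),onz(p,d['centre'],z).round(4)[:2].tolist()) for d in ctrl.spot_point(p,k)[:2]])
  if n=='wrist': save(p,'w7')
go([.7095,-.179,.13],-141.5)
"
```

```text
wrist wrench_head [(0.82, [506.9, 207.3], [0.578, -0.0783]), (0.22, [544.9, 252.5], [0.5678, -0.0155])]
wrist wrench_pivot [(0.66, [476.5, 196.9], [0.5962, -0.1032])]
wrist wrench_grip [(0.76, [340.9, 161.0], [0.6779, -0.2004])]
top wrench_head [(0.63, [348.4, 172.8], [0.5824, -0.076])]
top wrench_pivot [(0.78, [360.5, 167.0], [0.5954, -0.1047])]
top wrench_grip [(0.91, [401.4, 130.8], [0.6793, -0.2036])]
scene wrench_head [(0.6, [312.8, 212.7], [0.5823, -0.0732])]
scene wrench_pivot [(0.6, [308.0, 223.3], [0.59, -0.1075])]
scene wrench_grip [(0.76, [319.1, 271.6], [0.672, -0.2092])]
rows [ 0.0007 -0.0036  0.2476] turn 0.0474 | mm 49.5 deg 17.1 pose [ 0.709  -0.1785  0.1795] [-1.7997e+02  2.0000e-02 -1.2445e+02] F [ 0.2  0.  -0.6] t 13.45
```

Emit:
carry_out(deltas=[[[0,-0.003,0.1,0.023,-1],[0,-0.003,0.25,0.046,-1],[0,-0.003,0.4,0.046,-1],[0,-0.003,0.547,0.046,-1],[0,-0.003,0.547,0.046,-1]]])

```text
clock: 13.95
tool_pos: [0.7064, -0.1788, 0.0649]
orientation: [179.7, -0.3, -141.1]
force: [-0.6, -0.3, -0.4]
opening: 0.0003
gripper_force: 0.0
```

```bash
cat >> h.py <<'E'
S=np.array([.578,-.079])
def arc(th,off=.0215,r=.160,z=.070):
    "TCP behind a handle at angle th (deg), finger face touching at radius r"
    a=np.radians(th); q=S+r*np.array([np.cos(a),np.sin(a)])+off*np.array([-np.sin(a),np.cos(a)])
    go([*q,z],th-90)
def stat():
    o=ctrl.get_obs();p=np.array(o["tool_pos"])[:2]-S
    # handle angle implied by contact
    th=np.degrees(np.arctan2(p[1],p[0])-np.arcsin(.0215/np.linalg.norm(p)))
    a=np.radians(th); print('th',th.round(2),'push N',(-np.array(o["force"])[:2]@[np.sin(a),-np.cos(a)]).round(2),'mm',(-np.radians(th)*160).round(1))
E
python3 -c "
from h import *
stat(); arc(-47); arc(-52); arc(-60); arc(-66)"
```

```text
th -45.46 push N -0.65 mm 126.9
rows [ 0.0218  0.0013 -0.0254] turn -0.0114 | mm 6.7 deg -4.1 pose [ 0.7064 -0.1788  0.0649] [ 179.68   -0.3  -141.1 ] F [-0.6 -0.3 -0.4] t 13.95
rows [ 0.0913 -0.01   -0.0254] turn 0.0025 | mm 19.1 deg 0.9 pose [ 0.7064 -0.1788  0.0649] [ 179.68   -0.3  -141.1 ] F [-0.6 -0.3 -0.4] t 13.95
rows [ 0.2038 -0.0154 -0.0254] turn 0.0247 | mm 41.2 deg 8.9 pose [ 0.7064 -0.1788  0.0649] [ 179.68   -0.3  -141.1 ] F [-0.6 -0.3 -0.4] t 13.95
rows [ 0.288  -0.0091 -0.0254] turn 0.0414 | mm 57.9 deg 14.9 pose [ 0.7064 -0.1788  0.0649] [ 179.68   -0.3  -141.1 ] F [-0.6 -0.3 -0.4] t 13.95
```

Emit:
carry_out(deltas=[[[0.06,-0.004,0,0,-1],[0.09,-0.01,0,0.003,-1],[0.13,-0.012,0,0.01,-1],[0.17,-0.014,0,0.018,-1],[0.2,-0.015,0,0.024,-1]]])

```text
clock: 14.45
tool_pos: [0.6811, -0.2077, 0.0721]
orientation: [-179.9, 0.2, -149.9]
force: [1.7, 1.2, -0.8]
opening: 0.0003
gripper_force: 0.9
```

```bash
python3 -c "
from h import *
stat(); arc(-63);arc(-66)"
```

```text
th -58.79 push N 2.07 mm 164.2
rows [0.0593 0.0107 0.0107] turn 0.0086 | mm 12.2 deg 3.1 pose [ 0.6811 -0.2077  0.0721] [-179.87    0.21 -149.9 ] F [ 1.7  1.2 -0.8] t 14.45
rows [0.1015 0.0085 0.0107] turn 0.0169 | mm 20.5 deg 6.1 pose [ 0.6811 -0.2077  0.0721] [-179.87    0.21 -149.9 ] F [ 1.7  1.2 -0.8] t 14.45
```

Contact, turning easily at about 2 N. The earliest tight angle is about −68.5°, so I'll go to −66° and then take small steps.

Emit:
carry_out(deltas=[[[0.02,0.002,0,0.003,-1],[0.04,0.004,0,0.006,-1],[0.06,0.006,0,0.01,-1],[0.08,0.007,0,0.013,-1],[0.095,0.007,0,0.016,-1]]])

```text
clock: 14.95
tool_pos: [0.6632, -0.2154, 0.07]
orientation: [-180.0, 0.0, -155.6]
force: [3.1, -0.3, 2.0]
opening: 0.0005
gripper_force: 1.1
```

```bash
python3 -c "
from h import *
stat(); arc(-67);arc(-69)"
```

```text
th -65.71 push N 2.68 mm 183.5
rows [ 0.018  -0.0052 -0.0001] turn 0.004 | mm 3.8 deg 1.4 pose [ 0.6632 -0.2154  0.07  ] [-1.7998e+02  3.0000e-02 -1.5556e+02] F [ 3.1 -0.3  2. ] t 14.95
rows [ 0.0461 -0.0077 -0.0001] turn 0.0096 | mm 9.3 deg 3.4 pose [ 0.6632 -0.2154  0.07  ] [-1.7998e+02  3.0000e-02 -1.5556e+02] F [ 3.1 -0.3  2. ] t 14.95
```

Emit:
carry_out(deltas=[[[0.006,-0.001,0,0.001,-1],[0.012,-0.002,0,0.002,-1],[0.02,-0.003,0,0.004,-1],[0.02,-0.003,0,0.004,-1]]])

```text
clock: 15.35
tool_pos: [0.6595, -0.2175, 0.0694]
orientation: [180.0, -0.0, -157.0]
force: [1.7, 1.0, 0.6]
opening: 0.0004
gripper_force: 0.8
```

Emit:
carry_out(deltas=[[[0.006,-0.001,0,0.001,-1],[0.012,-0.002,0,0.002,-1],[0.02,-0.003,0,0.004,-1],[0.02,-0.003,0,0.004,-1]]])

```text
clock: 15.75
tool_pos: [0.656, -0.2197, 0.0694]
orientation: [180.0, -0.0, -158.4]
force: [1.7, 1.4, 1.5]
opening: 0.0004
gripper_force: 0.7
```

```bash
python3 -c "
from h import *
stat(); arc(-70)"
```

```text
th -68.68 push N 2.11 mm 191.8
rows [ 0.0184 -0.0053 -0.0029] turn 0.0044 | mm 3.9 deg 1.6 pose [ 0.656  -0.2197  0.0694] [ 1.7998e+02 -2.0000e-02 -1.5841e+02] F [1.7 1.4 1.5] t 15.75
```

Emit:
carry_out(deltas=[[[0.006,-0.001,0,0.001,-1],[0.012,-0.002,0,0.002,-1],[0.02,-0.004,0,0.004,-1],[0.02,-0.004,0,0.004,-1]]])

```text
clock: 16.15
tool_pos: [0.6526, -0.222, 0.0694]
orientation: [180.0, -0.0, -159.8]
force: [0.6, 1.6, 0.1]
opening: 0.0007
gripper_force: 0.7
```

Emit:
carry_out(deltas=[[[0.006,-0.001,0,0.001,-1],[0.012,-0.002,0,0.002,-1],[0.02,-0.004,0,0.004,-1],[0.02,-0.004,0,0.004,-1]]])

```text
clock: 16.55
tool_pos: [0.6492, -0.2241, 0.0695]
orientation: [180.0, -0.0, -161.3]
force: [0.5, 1.8, 0.3]
opening: 0.0004
gripper_force: 0.7
```

Emit:
carry_out(deltas=[[[0.006,-0.001,0,0.001,-1],[0.012,-0.002,0,0.002,-1],[0.02,-0.003,0,0.004,-1],[0.02,-0.003,0,0.004,-1]]])

```text
clock: 16.95
tool_pos: [0.6456, -0.226, 0.0696]
orientation: [180.0, -0.0, -162.7]
force: [2.0, 2.0, -0.1]
opening: 0.0005
gripper_force: 0.7
```

Emit:
carry_out(deltas=[[[0.006,-0.001,0,0.001,-1],[0.012,-0.002,0,0.002,-1],[0.02,-0.003,0,0.004,-1],[0.02,-0.003,0,0.004,-1]]])

```text
clock: 17.35
tool_pos: [0.642, -0.2278, 0.0696]
orientation: [-180.0, -0.0, -164.2]
force: [1.3, 1.3, 0.7]
opening: 0.0001
gripper_force: 0.7
```

```bash
python3 -c "
from h import *
stat(); arc(-76)"
```

```text
th -74.36 push N 1.63 mm 207.7
rows [ 0.0229 -0.0002 -0.002 ] turn 0.0051 | mm 4.6 deg 1.8 pose [ 0.642  -0.2278  0.0696] [-1.8000e+02 -1.0000e-02 -1.6417e+02] F [1.3 1.3 0.7] t 17.35
```

Emit:
carry_out(deltas=[[[0.006,-0.001,0,0.001,-1],[0.012,-0.002,0,0.002,-1],[0.02,-0.002,0,0.004,-1],[0.02,-0.002,0,0.004,-1]]])

```text
clock: 17.75
tool_pos: [0.6383, -0.2293, 0.0697]
orientation: [-180.0, 0.0, -165.6]
force: [1.2, 1.3, -0.3]
opening: 0.0001
gripper_force: 0.8
```

Emit:
carry_out(deltas=[[[0.006,-0.001,0,0.001,-1],[0.012,-0.002,0,0.002,-1],[0.02,-0.002,0,0.004,-1],[0.02,-0.002,0,0.004,-1]]])

```text
clock: 18.15
tool_pos: [0.6345, -0.2307, 0.0696]
orientation: [-180.0, -0.0, -167.0]
force: [1.9, 0.1, -1.1]
opening: 0.0003
gripper_force: 0.8
```

Emit:
carry_out(deltas=[[[0.006,-0.001,0,0.001,-1],[0.012,-0.002,0,0.002,-1],[0.02,-0.003,0,0.004,-1],[0.02,-0.003,0,0.004,-1]]])

```text
clock: 18.55
tool_pos: [0.6309, -0.2321, 0.0697]
orientation: [-180.0, 0.0, -168.5]
force: [1.4, 0.2, -0.2]
opening: 0.0004
gripper_force: 0.9
```

Emit:
carry_out(deltas=[[[0.006,-0.001,0,0.001,-1],[0.012,-0.002,0,0.002,-1],[0.02,-0.003,0,0.004,-1],[0.02,-0.003,0,0.004,-1]]])

```text
clock: 18.95
tool_pos: [0.63, -0.2326, 0.0702]
orientation: [-180.0, 0.3, -169.9]
force: [9.7, 4.0, -3.5]
opening: 0.0005
gripper_force: 4.9
```

```bash
python3 -c "
from h import *
stat(); arc(-81.5)"
```

```text
th -78.92 push N 10.32 mm 220.4
rows [ 0.0361 -0.0008  0.0009] turn 0.0045 | mm 7.2 deg 1.6 pose [ 0.63   -0.2326  0.0702] [-179.96    0.31 -169.87] F [ 9.7  4.  -3.5] t 18.95
```

The screw is tight at about −78.8° with 10.3 N at the grip. The break-over is next, so I'll take small steps.

Emit:
carry_out(deltas=[[[0.006,-0.001,0,0.001,-1],[0.012,-0.001,0,0.002,-1],[0.02,-0.002,0,0.004,-1],[0.02,-0.002,0,0.004,-1]]])

```text
clock: 19.35
tool_pos: [0.6263, -0.2339, 0.0703]
orientation: [-179.9, 0.3, -171.3]
force: [10.3, 3.4, -2.9]
opening: 0.0004
gripper_force: 5.1
```

```bash
python3 -c "
from h import *
stat()"
```

```text
th -80.3 push N 10.7 mm 224.2
```

Emit:
carry_out(deltas=[[[0.006,-0.001,0,0.001,-1],[0.012,-0.001,0,0.002,-1],[0.02,-0.002,0,0.004,-1],[0.02,-0.002,0,0.004,-1]]])

```text
clock: 19.75
tool_pos: [0.6219, -0.2352, 0.0702]
orientation: [-179.9, 0.3, -172.8]
force: [8.7, 1.0, -2.9]
opening: 0.0002
gripper_force: 4.5
```

```bash
python3 -c "
from h import *
stat()"
```

```text
th -81.91 push N 8.81 mm 228.7
```

The force is falling, so the handle has bent about 6–8 mm. One more 3 mm puts it safely past the click and well short of 19 mm.

Emit:
carry_out(deltas=[[[0.006,-0.001,0,0.001,-1],[0.012,-0.001,0,0.002,-1],[0.016,-0.002,0,0.003,-1],[0.016,-0.002,0,0.003,-1]]])

```text
clock: 20.15
tool_pos: [0.6183, -0.2362, 0.0701]
orientation: [-180.0, 0.2, -173.8]
force: [5.8, 0.4, -3.2]
opening: 0.0002
gripper_force: 3.8
```

```bash
python3 -c "
from h import *
stat()"
```

```text
th -83.22 push N 5.84 mm 232.4
```

The force has halved and the bend is about 12 mm (0.08–0.1 rad), so it has clicked. Backing off now, then up.

Emit:
carry_out(deltas=[[[-0.05,0,0,0,-1],[-0.12,0,0,0,-1],[-0.22,0,0,0,-1],[-0.28,0,0,0,-1],[-0.28,0,0,0,-1]]])

```text
clock: 20.65
tool_pos: [0.6725, -0.2301, 0.0688]
orientation: [180.0, -0.1, -173.8]
force: [-0.1, -0.5, -0.8]
opening: 0.0006
gripper_force: 0.0
```

Emit:
carry_out(deltas=[[[0,0,-0.15,0,-1],[0,0,-0.35,0,-1],[0,0,-0.55,0,-1],[0,0,-0.6,0,-1],[0,0,-0.6,0,-1]]])

```text
clock: 21.15
tool_pos: [0.6722, -0.2306, 0.1922]
orientation: [-180.0, 0.2, -173.9]
force: [0.0, -0.3, -0.6]
opening: -0.0
gripper_force: 0.0
```

```bash
python3 -c "
from h import *
go([.68,-.2,.2],-170)
ims=[]
for n,b in (('top',(290,110,430,227)),('scene',(200,150,440,350))):
  p=ctrl.snapshot(n); ims.append(cv2.resize(p['color'][b[1]:b[3],b[0]:b[2],::-1],(400,330)))
  for k,z in(('domed_grip',.075),('wrench_head',.084),('wrench_pivot',.084),('wrench_grip',.084)):
    print(n,k,[(round(d['p'],2),np.round(d['centre'],1).tolist(),onz(p,d['centre'],z).round(4)[:2].tolist()) for d in ctrl.spot_point(p,k)[:3]])
cv2.imwrite('pics/end.png',np.hstack(ims))
"
```

```text
rows [-0.0553  0.1479 -0.0391] turn -0.0107 | mm 32.5 deg -3.9 pose [ 0.6722 -0.2306  0.1922] [-179.95    0.2  -173.86] F [ 0.  -0.3 -0.6] t 21.15
top domed_grip [(0.68, [242.3, 259.5], [0.3857, 0.1762]), (0.51, [270.1, 234.8], [0.4417, 0.1106])]
top wrench_head [(0.51, [179.9, 213.1], [0.4967, 0.3203])]
top wrench_pivot []
top wrench_grip [(0.78, [417.9, 158.4], [0.6125, -0.2396])]
scene domed_grip []
scene wrench_head []
scene wrench_pivot [(0.25, [317.9, 231.5], [0.6199, -0.1187])]
scene wrench_grip [(0.88, [278.7, 271.0], [0.6071, -0.2441])]
```

View pics/end.png

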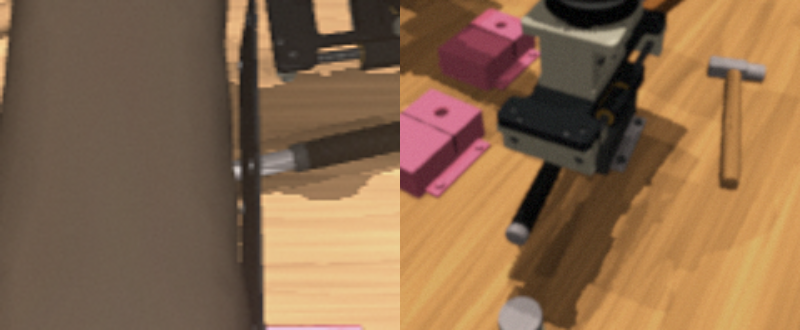

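The arm hides the holder, but the grip at top px (418,158) gives a handle angle of −78.9°. That is the tight angle, so the handle has sprung straight, and the robot is clear of everything.

```bash
python3 -c "
from h import *
print(ctrl.close_job())"
```

```text
the job is handed in; nothing more can be done
None
```

I handed the job in at about 21 s: the domed stake sits fully home in the steel holder and has been let go, and the torque wrench clicked at roughly 12 mm of bend, short of its 19 mm limit, and sprang straight when released. The arm hid the holder in the last picture, so I last saw the stake in place just before the wrench push. The verdict was not returned.

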